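# Screw the air elbow round to the red tab

### The arm

A 6-joint arm with a two-finger parallel gripper is mounted at the origin on the work surface. World frame = base frame: x ahead of the robot, y to its left, z up, the work surface at z = 0. Lengths are in m, angles in rad, forces in N, time in s.
With the tool pointing down it reaches from about 0.3 to 0.75 m from the base axis. Payload 8.5 kg.
Tool frame: the origin (TCP) lies on the front face of the gripper's body, between the roots of the fingers; the fingertips stand 64 mm ahead of it and the grasp point (between the pads) lies 45 mm ahead of it; z points along the fingers, y is the direction in which the jaws open and shut (so a half turn about z gives the same grasp; the last joint's range is limited). The gripper opens to 88 mm and grips with 3 to 60 N. Pads are 18 mm wide; open, the fingers measure 123 mm over their backs; the gripper's body (75 mm by 187 mm) begins 45 mm behind the grasp point.
Start: joints at [0.885, 0.381, 1.297, -0, 1.464, -0.215], TCP at [0.249, 0.49, 0.303] pointing down, gripper open.
Joint ranges: [-3.11, 3.11], [-0.89, 2.33], [0.22, 2.48], [-1.42, 4.56], [0.17, 2.85], [-2.88, 2.88]. Speed limits (rad/s): [2.39, 2.39, 3.14, 3.14, 3.14, 3.14].

### API

Orientations are given as a rotation vector (axis times angle).
In Python, from bench import manip gives the robot as it stands.
- The arm moves only by the tool send_rows, never from a script. Its argument "steps" is a list of rows, each an object with "xyz": the shift along the tool's x, y, z in m, a list of three; "spin": the turn about the tool's z in rad. In form: [{"xyz": [dx, dy, dz], "spin": spin}, ...]. A call has 1 to 12 rows; each row shifts and turns the commanded pose from where the row before left it, along the tool's axes as they then stand; what a row does not reach is not made up. A row lasts 1/10 s, in which the tool goes at most 50 mm and 8.59 degrees, less where a joint would pass 70% of its speed; a pose out of reach is approached as far as the arm can. A call is refused whole if a number of a shift passes 0.05 or a number of a turn 0.15, either way. A call with a gripper value outside its range is refused whole. "gripper" is the opening, from 0 (shut) to 1 (fully open), set as the call begins (left out, the last holds). The fingers move at their own pace and stop on an object; "newtons" is the grip in N (left out, the last holds). Time passes only in rows, so rows that do not move let the fingers close. It gives the time, the measured TCP pose, the force and the opening at its end, in the units of the state.
- manip.observe(): the state, without advancing time (a new reading comes with each control period).
- manip.camera(name): name is "scene" or "top" or "wrist"; returns a dict with "pixels" (420x560x3 uint8, red, green, blue), "fx", "fy", "cx", "cy" (pixels), "rvec" (rotation vector, rad) and "tvec" (3), from world to camera coordinates, as OpenCV has them; the wrist camera has in their place "hand_eye" (4x4, takes a point from camera to tool coordinates, whose origin is the TCP and whose axes are the flange's). Camera axes: x right, y down, z forward; pixel columns grow to the right and rows downward; lengths in m; the calibration is good to about 2 mm. A picture is of the moment at which its call begins: read the wrist's pose just before it. There is no depth.
- manip.hand_in(): hands the job in, once; it reports no verdict.
The state is a dict: "clock": time; "qpos": joint angles; "joint_vel": joint speeds; "joint_torque": joint torques, N m; "position": TCP position; "tool_rot": TCP orientation; "contact_force": force on the tool from outside, world axes, zero at the start; "torque": the same for the moment, N m; "gripper_width": finger opening in m.
Only numpy, scipy, OpenCV 4.12 (cv2) and the standard library are available. Lean on these libraries where they do the work, as an engineer would, in place of code of your own. Each camera call takes 0.05 s, during which the arm holds its last target.

### The job

The silver-grey pipe elbow on the bench's blue compressed-air block has only been started on its threaded stub. Screw it on, clockwise seen from above, until its hose outlet points along the red tab, then let go and leave it there. Stop at the tab rather than running well past it, and leave the carving tools and the glue bottle lying where they are.

Things in the scene. Friction and masses are not known exactly. Their poses are not given: they have to be found in the camera images.
- elbow_grip (a point): centre of the elbow's square silver-grey body, on the stub's vertical axis, about 122 mm above the bench. Body 42 mm long (along the outlet), 40 mm wide across two flat upright cheeks beside the outlet, 40 mm high. x axis along the outlet, z up. Below: a round 37 mm socket to 36 mm under this point, then the brass stub; the blue block's top is 67 mm under it. Lift clear of the pipe to swing loose fingers round
- elbow_outlet (a point): centre of the open end of the elbow's hose tail, 90 mm out from the stub's axis, level with elbow_grip. The outlet pipe is 32 to 37 mm in diameter as far as 60 mm out and 23 to 27 mm beyond that
- elbow (a joint): turn of the elbow on the thread, rad: grows clockwise seen from above (screwing on), from a stop at 0 to the shoulder at 5.6; starts at 0.4 to 1.2. It sinks 2.3 mm a turn; friction of about 0.2 N m keeps it where it is left. The tab is reached by turning clockwise 1.4 to 4.0 rad, never by unscrewing
- tab: flat red tab, 28 mm wide and 3 mm thick, fixed to the block's top and reaching 133 mm out from the stub's axis to a point, with a white line near its end. Origin on the stub's axis, 55 mm above the bench; its x axis points along the tab, away from the stub, z up. The outlet passes 50 mm above it
- tab_tip (a point): pointed outer end of the red tab, 133 mm from the stub's axis, 58 mm above the bench
- manifold: blue air outlet block 90 x 80 x 54 mm on a dark 150 x 110 mm foot plate bolted to the bench, with a gauge on its front. Origin on the bench under the stub's axis, z up
- mallet: wooden carver's mallet lying on the bench, head 64 mm across and 120 mm long, handle 26 mm thick; origin on the bench near the middle of the handle, head 100 mm along +x. Leave it alone
- gouge: carving gouge lying on the bench, 215 mm long, dark wooden handle 24 mm wide and 26 mm thick towards -x, steel blade towards +x; origin on the bench under the ferrule. Leave it alone
- glue: white glue bottle, 60 mm across, 130 mm tall, standing on the bench; origin under its base. Leave it alone
Mind the look-alikes: they are no part of the job. Leave any pink or purple look-alike of the manifold alone.

How it is judged:
By the outcome, as a careful person would: the job done as asked, in the order asked, and still so for the second after the job is handed in, with the robot touching nothing.
It also fails if it takes over 58 s, if anything falls off the work surface, if the arm or the gripper's body presses on something with over 40 N, if the wrist force passes 120 N, or if a joint passes its speed limit or range.

## Working session

There is one attempt and no reset: what is moved stays moved. The work goes in short steps, Python scripts to look and compute and a tool call to move; the robot and the scene stay as the last step left them, time stands still between calls to the robot, and variables do not carry over. Pictures are saved under pics/ and viewed, and the job is handed in when it is done.

Besides the shell and the picture viewer there is one more tool, called as name([rows], argument=value, ...), one row to a line, values as JSON. send_rows: Moves the arm, as the interface text tells. Its arguments: {"type":"object","properties":{"steps":{"type":"array"},"gripper":{"type":"number"},"newtons":{"type":"number"}},"required":["steps"]}

```bash
mkdir -p pics; python3 - <<'E'
from bench import manip
import cv2,numpy as np
s=manip.observe();print({k:np.round(v,3).tolist() for k,v in s.items()})
for n in("scene","top","wrist"):
    c=manip.camera(n);cv2.imwrite(f"pics/{n}0.png",c["pixels"][...,::-1])
    print(n,{k:np.round(v,4).tolist() for k,v in c.items() if k!="pixels"})
E
```

```text
{'clock': 0.0, 'qpos': [0.885, 0.381, 1.298, -0.0, 1.464, -0.215], 'joint_vel': [-0.0, 0.0, -0.001, 0.001, -0.001, 0.001], 'joint_torque': [-0.001, -43.792, -22.457, 0.071, 0.035, -0.0], 'position': [0.249, 0.49, 0.302], 'tool_rot': [-0.733, -3.054, 0.002], 'contact_force': [-0.2, 0.556, 0.208], 'torque': [-0.022, -0.021, 0.012], 'gripper_width': 0.088}
scene {'fx': 476.7409, 'fy': 476.7409, 'cx': 274.8435, 'cy': 209.5086, 'rvec': [2.0784, 0.5261, -0.2793], 'tvec': [-0.4914, -0.0515, 1.2364]}
top {'fx': 393.8302, 'fy': 393.8302, 'cx': 284.5199, 'cy': 215.9189, 'rvec': [2.2052, -1.9999, 0.2176], 'tvec': [-0.0622, 0.5691, 0.9101]}
wrist {'fx': 377.5485, 'fy': 377.5485, 'cx': 280.4892, 'cy': 208.5779, 'hand_eye': [[-0.0007, -0.9472, -0.3207, 0.0833], [1.0, -0.0003, -0.0012, -0.0], [0.001, -0.3207, 0.9472, -0.0822], [0.0, 0.0, 0.0, 1.0]]}
```

View pics/scene0.png

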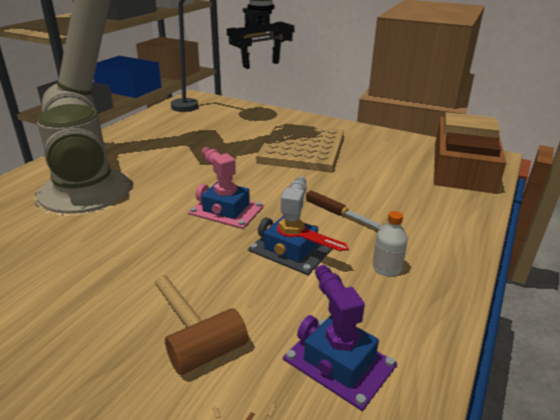

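View pics/top0.png

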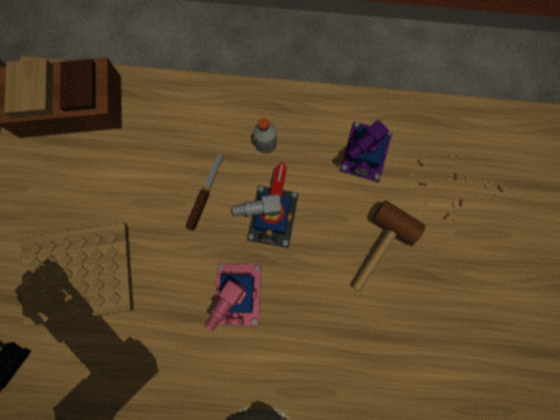

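View pics/wrist0.png

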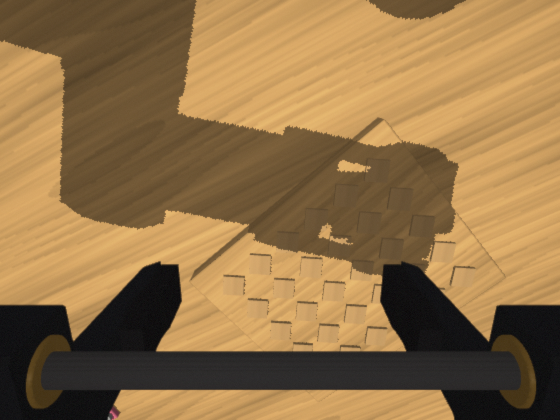

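The real manifold (blue block, dark plate, red tab) is at about (270,207) in the top view. Its outlet points left to (235,211) and the tab points up to (282,165). The pink and purple ones are look-alikes. Next I'll measure it.

```bash
cat > h.py <<'E'
import cv2,numpy as np
from bench import manip
def ray(c,uv):
    R=cv2.Rodrigues(np.array(c["rvec"],float))[0];t=np.array(c["tvec"],float).ravel()
    d=R.T@np.array([(uv[0]-c["cx"])/c["fx"],(uv[1]-c["cy"])/c["fy"],1.]);return -R.T@t,d
def onz(c,uv,z):
    o,d=ray(c,uv);return o+d*(z-o[2])/d[2]
def tri(c1,u1,c2,u2):
    o,d=ray(c1,u1);p,e=ray(c2,u2)
    st=np.linalg.lstsq(np.c_[d,-e],p-o,rcond=None)[0]
    a=o+d*st[0];b=p+e*st[1];return (a+b)/2,np.linalg.norm(a-b)
E
python3 - <<'E'
import cv2,numpy as np
a=cv2.imread("pics/top0.png")[130:270,210:320];cv2.imwrite("pics/t1.png",cv2.resize(a,None,fx=5,fy=4.28*5/4.28,interpolation=cv2.INTER_CUBIC)[:600])
b=cv2.imread("pics/scene0.png")[165:285,240:400];cv2.imwrite("pics/s1.png",cv2.resize(b,None,fx=5,fy=5,interpolation=cv2.INTER_CUBIC))
E
```

```text
(no output)
```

View pics/t1.png

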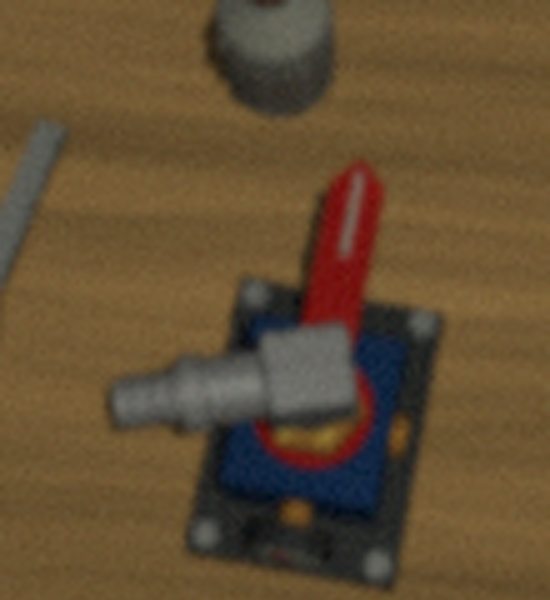

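View pics/s1.png

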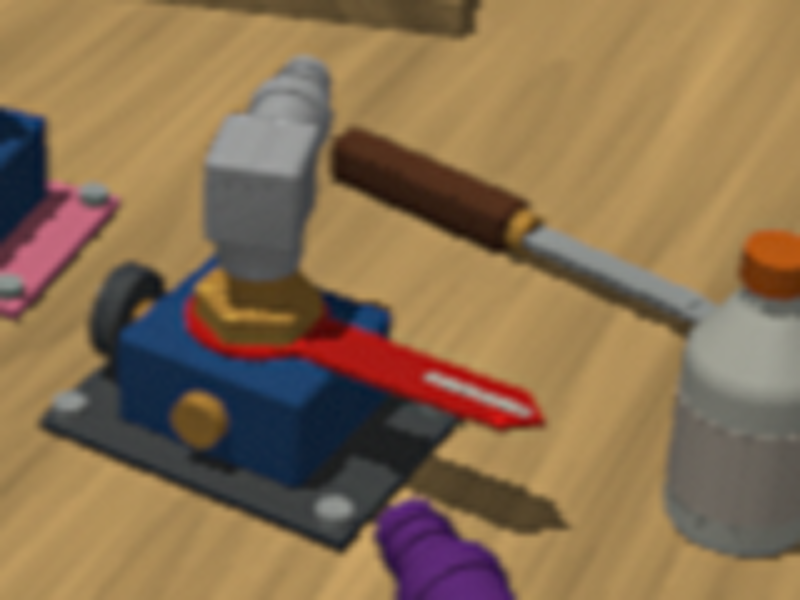

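```bash
python3 - <<'E'
from h import *
t=manip.camera("top");s=manip.camera("scene")
T=lambda x,y:(210+x/5,130+y/5); S=lambda x,y:(240+x/5,165+y/5)
tip=onz(t,T(363,160),.058);print("tip",tip, tri(t,T(363,160),s,S(543,421)))
top=np.mean([onz(t,T(*p),.142) for p in((265,337),(345,323),(355,400),(275,420))],0);print("top",top)
out=onz(t,T(112,402),.122);print("out",out)
print("bolts",np.mean([onz(t,T(*p),.012) for p in((255,293),(425,322),(205,533),(378,565))],0))
# tab/ wide centre line points: white line
w=[onz(t,T(*p),.058) for p in((358,178),(344,255))];print("white",w)
im=t["pixels"].astype(int);r,g,b=im[...,0],im[...,1],im[...,2]
m=(r>90)&(g<50)&(b<50);m[:140]=0;m[250:]=0;m[:,:240]=0;m[:,310:]=0
v,u=np.nonzero(m);P=np.array([onz(t,q,.058) for q in zip(u,v)]);print(len(P))
far=P[P[:,0]>tip[0]-.085];c=far.mean(0);_,_,V=np.linalg.svd(far[:,:2]-c[:2]);d=V[0]*np.sign(V[0][0]);print("tabdir",np.degrees(np.arctan2(d[1],d[0])),"axis",tip[:2]-.133*d)
for a in(top,):
  print("outdir",np.degrees(np.arctan2(*(out-a)[1::-1])),np.linalg.norm((out-a)[:2]),"tipdist",np.linalg.norm((tip-a)[:2]),np.degrees(np.arctan2(*(tip-a)[1::-1])))
# cheek line: from edges of body top
e=[onz(t,T(*p),.142) for p in((265,337),(345,323),(355,400),(275,420))]
for i,j in((1,0),(2,3)): print("edge",np.degrees(np.arctan2(*(e[j]-e[i])[1::-1])),np.linalg.norm(e[j]-e[i]))
E
```

```text
tip [0.71276163 0.01216178 0.058     ] (array([0.71343356, 0.01237628, 0.05706421]), np.float64(0.0007155043177636945))
top [0.57987303 0.02304534 0.142     ]
out [0.56055291 0.11375423 0.122     ]
bolts [0.58184633 0.02389499 0.012     ]
white [array([0.70289488, 0.01374611, 0.058     ]), array([0.66150477, 0.01674043, 0.058     ])]
346
tabdir -5.143993868153344 axis [0.58029729 0.02408643]
outdir 102.0237747969373 0.09274357152276681 tipdist 0.13333354237710993 -4.682068448021642
edge 105.88865299089674 0.03704567526755733
edge 110.00721920923536 0.03729270246607536
```

Tab tip, axis and plate centre agree: the axis is at about (0.580, 0.0235), the tab points at -5° and the outlet at about 103°. The tip is 0.133 m from the axis and the outlet 0.092 m, close to the stated 0.133 and 0.090. I'll move to above the elbow.

send_rows([
  {"xyz": [-0.042,-0.022,0],"spin": 0},
  {"xyz": [-0.042,-0.022,0],"spin": 0},
  {"xyz": [-0.042,-0.022,0],"spin": 0},
  {"xyz": [-0.042,-0.022,0],"spin": 0},
  {"xyz": [-0.042,-0.022,0],"spin": 0},
  {"xyz": [-0.042,-0.022,0],"spin": 0},
  {"xyz": [-0.042,-0.022,0],"spin": 0},
  {"xyz": [-0.042,-0.022,0],"spin": 0},
  {"xyz": [-0.042,-0.022,0],"spin": 0},
  {"xyz": [-0.042,-0.022,0],"spin": 0},
  {"xyz": [-0.042,-0.022,0],"spin": 0},
  {"xyz": [-0.042,-0.022,0],"spin": 0},
], gripper=1)

```text
clock: 1.45
position: [0.5797, 0.0244, 0.3027]
tool_rot: [-0.733, -3.055, -0.0]
contact_force: [0.8, 1.0, -0.2]
gripper_width: 0.088
```

send_rows([
  {"xyz": [0,0,0],"spin": 0.14},
  {"xyz": [0,0,0],"spin": 0.14},
  {"xyz": [0,0,0],"spin": 0.14},
  {"xyz": [0,0,0],"spin": 0.14},
  {"xyz": [0,0,0],"spin": 0.14},
  {"xyz": [0,0,0],"spin": 0.14},
  {"xyz": [0,0,0],"spin": 0},
  {"xyz": [0,0,0],"spin": 0},
])

```text
clock: 2.25
position: [0.5789, 0.0263, 0.3027]
tool_rot: [-1.91, -2.494, 0.0]
contact_force: [-0.7, -0.1, 0.2]
gripper_width: 0.088
```

```bash
cat >> h.py <<'E'
def tgt(axis=(0.580,0.0235),yaw=None):
    s=manip.observe();R=cv2.Rodrigues(np.array(s["tool_rot"]))[0];p=np.array(s["position"])
    print("t",s["clock"],"p",p.round(4),"F",np.round(s["contact_force"],1),"M",np.round(s["torque"],2),"w",s["gripper_width"],"q6",round(s["qpos"][5],3))
    print("yaw_x",np.degrees(np.arctan2(R[1,0],R[0,0])).round(2),"tilt",R[:,2].round(4),"tool delta",(R.T@(np.array([*axis,p[2]])-p)).round(4))
    return s,R,p
E
python3 - <<'E'
from h import *
s,R,p=tgt()
c=manip.camera("wrist");cv2.imwrite("pics/w1.png",c["pixels"][...,::-1])
E
```

```text
t 2.25 p [0.5789 0.0263 0.3027] F [-0.7 -0.1  0.2] M [-0.1  -0.01  0.02] w 0.08797051495437305 q6 -0.423
yaw_x 105.11 tilt [-2.e-04 -0.e+00 -1.e+00] tool delta [-0.003   0.0004 -0.    ]
```

View pics/w1.png

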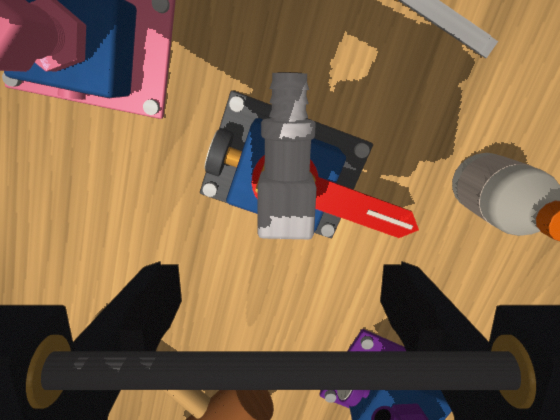

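The wrist view shows the outlet pointing up the image from the body at (286,210) to the tail at (290,73), almost in line with the tool's x axis. I'll check the offset against the fingers.

```bash
cat >> h.py <<'E'
def wz(c,s,uv,z):
    R=cv2.Rodrigues(np.array(s["tool_rot"]))[0];H=np.array(c["hand_eye"])
    o=R@H[:3,3]+s["position"];d=R@H[:3,:3]@np.array([(uv[0]-c["cx"])/c["fx"],(uv[1]-c["cy"])/c["fy"],1.])
    return o+d*(z-o[2])/d[2]
E
python3 - <<'E'
from h import *
s,R,p=tgt();c=manip.camera("wrist")
P={}
for n,uv,z in (("tail",(290,73),.122),("collarL",(260,128),.122),("collarR",(315,128),.122),("topBL",(259,217),.142),("topBR",(314,217),.142),("topFL",(262,181),.142),("topFR",(315,181),.142),("tip",(418,232),.058)):
    P[n]=wz(c,s,uv,z);print(n,P[n].round(4),"tool",(R.T@(P[n]-p)).round(4))
b=[wz(c,s,q,.01) for q in((236,103),(362,150),(209,189),(328,230))];print(np.mean(b,0))
E
```

```text
t 2.3 p [0.5789 0.0263 0.3027] F [-0.2  0.2  0.3] M [-0.06  0.03 -0.04] w 0.088304890362229 q6 -0.422
yaw_x 105.09 tilt [-1.e-04  0.e+00 -1.e+00] tool delta [-0.003   0.0004 -0.    ]
tail [0.5621 0.1129 0.122 ] tool [0.088  0.0064 0.1807]
collarL [0.5517 0.0734 0.122 ] tool [ 0.0525 -0.014   0.1807]
collarR [0.5881 0.0832 0.122 ] tool [0.0525 0.0238 0.1807]
topBL [0.566  0.0175 0.142 ] tool [-0.0051 -0.0146  0.1607]
topBR [0.6024 0.0273 0.142 ] tool [-0.0051  0.023   0.1607]
topFL [0.5618 0.0427 0.142 ] tool [ 0.0203 -0.0122  0.1607]
topFR [0.5958 0.0518 0.142 ] tool [0.0202 0.023  0.1607]
tip [0.716  0.0108 0.058 ] tool [-0.0507  0.1284  0.2447]
[0.5832946  0.02495336 0.01      ]
```

send_rows([
  {"xyz": [-0.003,0.0025,0.03],"spin": 0.02},
  {"xyz": [0,0,0.03],"spin": 0},
  {"xyz": [0,0,0.03],"spin": 0},
  {"xyz": [0,0,0.03],"spin": 0},
  {"xyz": [0,0,0.015],"spin": 0},
  {"xyz": [0,0,0],"spin": 0},
])

```text
clock: 2.95
position: [0.5814, 0.0241, 0.1657]
tool_rot: [-1.935, -2.47, 0.003]
contact_force: [0.4, 0.1, -0.3]
gripper_width: 0.0882
```

send_rows([
  {"xyz": [0,0,0],"spin": 0},
  {"xyz": [0,0,0],"spin": 0},
  {"xyz": [0,0,0],"spin": 0},
  {"xyz": [0,0,0],"spin": 0},
  {"xyz": [0,0,0],"spin": 0},
  {"xyz": [0,0,0],"spin": 0},
  {"xyz": [0,0,0],"spin": 0},
  {"xyz": [0,0,0],"spin": 0},
  {"xyz": [0,0,0],"spin": 0},
  {"xyz": [0,0,0],"spin": 0},
], gripper=0, newtons=15)

```text
clock: 3.95
position: [0.583, 0.0242, 0.1679]
tool_rot: [1.938, 2.47, 0.003]
contact_force: [4.8, 1.8, -2.1]
gripper_width: 0.04
```

```bash
python3 - <<'E'
from h import *
s,R,p=tgt()
c=manip.camera("wrist");cv2.imwrite("pics/w2.png",c["pixels"][...,::-1])
c=manip.camera("scene");cv2.imwrite("pics/s2.png",cv2.resize(c["pixels"][130:290,220:430,::-1],None,fx=3.5,fy=3.5))
E
```

```text
t 3.95 p [0.583  0.0242 0.1679] F [ 4.8  1.8 -2.1] M [ 0.21 -0.71  0.09] w 0.040028338430625525 q6 -0.402
yaw_x 103.75 tilt [ 2.8e-03  4.0e-04 -1.0e+00] tool delta [ 0.    -0.003 -0.   ]
```

View pics/w2.png

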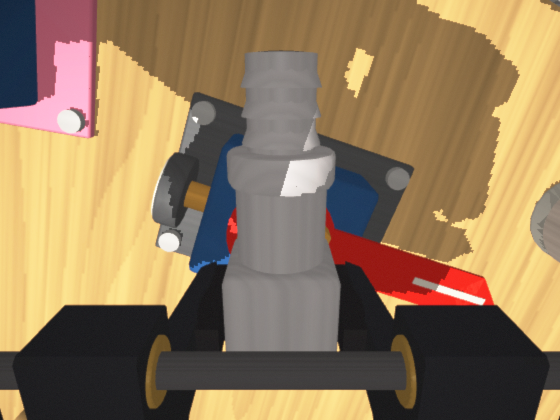

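View pics/s2.png

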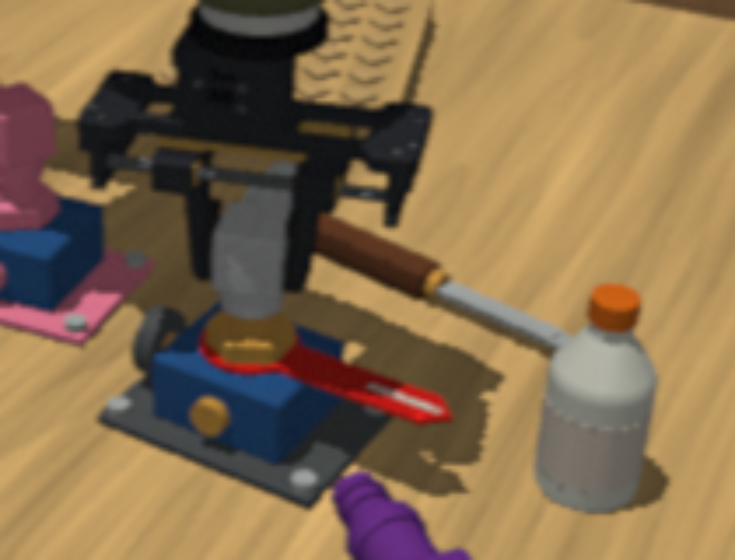

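The elbow is gripped with the opening at 40.0 mm, which is the cheek width. The tool was pulled about 2 mm along +y, so I'll relieve that and then turn 1.68 rad.

send_rows([
  {"xyz": [0,0.002,0],"spin": 0},
  {"xyz": [0,0,0],"spin": 0.1},
  {"xyz": [0,0,0],"spin": 0.1},
  {"xyz": [0,0,0],"spin": 0.1},
  {"xyz": [0,0,0],"spin": 0.1},
  {"xyz": [0,0,0],"spin": 0},
], newtons=30)

```text
clock: 4.65
position: [0.5828, 0.0243, 0.1676]
tool_rot: [-2.393, -2.032, 0.005]
contact_force: [-7.6, -1.9, 2.6]
gripper_width: 0.0394
```

```bash
python3 - <<'E'
from h import *
s,R,p=tgt()
E
```

```text
t 4.65 p [0.5828 0.0243 0.1676] F [-7.6 -1.9  2.6] M [-0.39  1.03 -0.11] w 0.03937069674638246 q6 0.002
yaw_x 80.68 tilt [-4.e-03 -5.e-04 -1.e+00] tool delta [-0.0012 -0.0026  0.    ]
```

send_rows([
  {"xyz": [0,-0.001,0],"spin": 0.12},
  {"xyz": [0,0,0],"spin": 0.12},
  {"xyz": [0,0,0],"spin": 0.12},
  {"xyz": [0,0,0],"spin": 0.12},
  {"xyz": [0,0,0],"spin": 0.12},
  {"xyz": [0,0,0],"spin": 0.12},
  {"xyz": [0,0,0],"spin": 0.12},
  {"xyz": [0,0,0],"spin": 0.12},
  {"xyz": [0,0,0],"spin": 0.12},
  {"xyz": [0,0,0],"spin": 0.12},
  {"xyz": [0,0,0],"spin": 0.12},
  {"xyz": [0,0,0],"spin": 0},
])

```text
clock: 5.85
position: [0.5814, 0.0256, 0.1672]
tool_rot: [-3.137, -0.138, 0.008]
contact_force: [-8.1, 4.4, 1.6]
gripper_width: 0.0397
```

```bash
python3 - <<'E'
from h import *
s,R,p=tgt()
c=manip.camera("wrist");cv2.imwrite("pics/w3.png",c["pixels"][...,::-1])
E
```

```text
t 5.85 p [0.5814 0.0256 0.1672] F [-8.1  4.4  1.6] M [ 0.51  1.19 -0.23] w 0.03969325693297356 q6 1.323
yaw_x 5.04 tilt [-0.0053  0.0018 -1.    ] tool delta [-0.0016  0.002   0.    ]
```

View pics/w3.png

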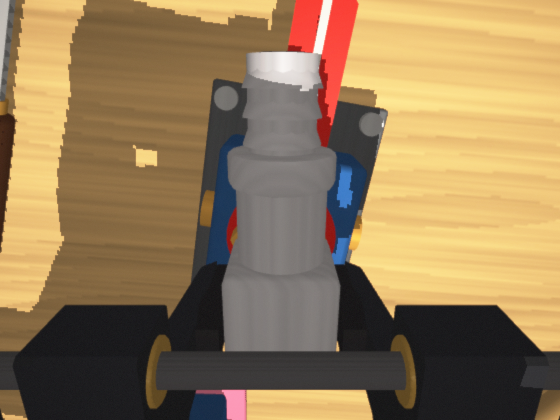

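The tail at (283,65) is still about 10° short of the tab, which runs through (325,40).

send_rows([
  {"xyz": [-0.001,0.001,0],"spin": 0.08},
  {"xyz": [0,0,0],"spin": 0.08},
  {"xyz": [0,0,0],"spin": 0},
  {"xyz": [0,0,0],"spin": 0},
])

```text
clock: 6.3
position: [0.5812, 0.0257, 0.1672]
tool_rot: [-3.136, 0.108, 0.005]
contact_force: [-1.5, 12.7, -0.9]
gripper_width: 0.0398
```

```bash
python3 - <<'E'
from h import *
s,R,p=tgt()
c=manip.camera("wrist");cv2.imwrite("pics/w4.png",c["pixels"][...,::-1])
E
```

```text
t 6.3 p [0.5812 0.0257 0.1672] F [-1.5 12.7 -0.9] M [ 1.66  0.51 -0.13] w 0.039769674437977916 q6 1.478
yaw_x -3.94 tilt [-0.0029  0.004  -1.    ] tool delta [-0.0011  0.0023 -0.    ]
```

View pics/w4.png

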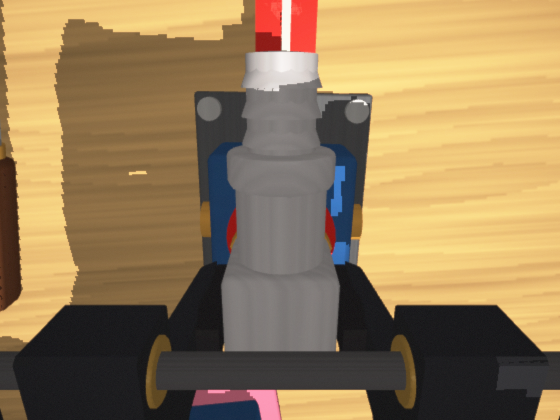

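```bash
python3 - <<'E'
from h import *
s,R,p=tgt();c=manip.camera("wrist")
im=c["pixels"].astype(int);r,g,b=im[...,0],im[...,1],im[...,2]
L=[];W=[]
for v in range(2,48,3):
    m=np.nonzero((r[v]>110)&(g[v]<60)&(b[v]<60))[0];m=m[(m>230)&(m<340)]
    w=np.nonzero((r[v]>150)&(g[v]>150)&(b[v]>150))[0];w=w[(w>265)&(w<305)]
    if len(m): L.append(wz(c,s,((m.min()+m.max())/2,v),.058))
    if len(w): W.append(wz(c,s,(w.mean(),v),.058))
for A in(L,W):
    A=np.array(A);k=np.polyfit(A[:,0],A[:,1],1);print(A[0].round(4),A[-1].round(4),"dir",np.degrees(np.arctan(k[0])), "from axis .5825,.0245:",np.degrees(np.arctan2(A[:,1].mean()-.0245,A[:,0].mean()-.5825)))
for n,uv in(("tail",(281.5,55)),("collar",(281.5,170))):
    q=wz(c,s,uv,.122);print(n,q.round(4),(R.T@(q-p)).round(4))
# bolts plate direction
b1,b2=[wz(c,s,q,.01) for q in((209,109),(357,111))];print("plate edge",np.degrees(np.arctan2(*(b2-b1)[1::-1]))+90)
t=manip.camera("top");cv2.imwrite("pics/t4.png",cv2.resize(t["pixels"][130:270,210:320,::-1],None,fx=4,fy=4))
E
```

```text
t 6.35 p [0.5812 0.0257 0.1672] F [-2.3 11.9 -0.7] M [ 1.6   0.42 -0.14] w 0.03978141568308083 q6 1.478
yaw_x -3.93 tilt [-0.0029  0.004  -1.    ] tool delta [-0.0011  0.0022 -0.    ]
[0.6989 0.0278 0.058 ] [0.6799 0.0248 0.058 ] dir -2.3543465714841205 from axis .5825,.0245: -0.39536397627305725
[0.698  0.0152 0.058 ] [0.6793 0.0166 0.058 ] dir -4.755884308852904 from axis .5825,.0245: -4.642171850613814
tail [0.6723 0.019  0.122 ] [0.0915 0.0006 0.0449]
collar [0.6357 0.0215 0.122 ] [0.0548 0.0006 0.0451]
plate edge -4.713200829404727
```

The white line reads -4.7°, the plate edge -4.7° and the earlier top view -5.1°. The tool is at -3.9°, so it needs about 1° more. I'll relieve the side load as well.

send_rows([
  {"xyz": [0,-0.001,0],"spin": 0.016},
  {"xyz": [0,-0.001,0],"spin": 0},
  {"xyz": [0,0,0],"spin": 0},
  {"xyz": [0,0,0],"spin": 0},
])

```text
clock: 6.85
position: [0.5813, 0.026, 0.1672]
tool_rot: [-3.138, 0.133, 0.006]
contact_force: [-4.9, 3.4, 0.1]
gripper_width: 0.0396
```

```bash
python3 - <<'E'
from h import *
tgt()
E
```

```text
t 6.85 p [0.5813 0.026  0.1672] F [-4.9  3.4  0.1] M [0.38 0.91 0.23] w 0.03961140609032744 q6 1.496
yaw_x -4.84 tilt [-3.5e-03  9.0e-04 -1.0e+00] tool delta [-0.0011  0.0026  0.    ]
```

Now at -4.84°. I'll release, wait for the fingers to open, and lift straight up.

send_rows([
  {"xyz": [0,0,0],"spin": 0},
  {"xyz": [0,0,0],"spin": 0},
  {"xyz": [0,0,0],"spin": 0},
  {"xyz": [0,0,0],"spin": 0},
  {"xyz": [0,0,0],"spin": 0},
  {"xyz": [0,0,0],"spin": 0},
  {"xyz": [0,0,0],"spin": 0},
  {"xyz": [0,0,0],"spin": 0},
], gripper=1)

```text
clock: 7.65
position: [0.5823, 0.0255, 0.1678]
tool_rot: [3.139, -0.134, 0.0]
contact_force: [0.4, -0.3, -0.3]
gripper_width: 0.088
```

send_rows([
  {"xyz": [0,0,-0.02],"spin": 0},
  {"xyz": [0,0,-0.03],"spin": 0},
  {"xyz": [0,0,-0.03],"spin": 0},
  {"xyz": [0,0,-0.03],"spin": 0},
  {"xyz": [0,0,-0.03],"spin": 0},
  {"xyz": [0,0,0],"spin": 0},
  {"xyz": [0,0,0],"spin": 0},
])

```text
clock: 8.35
position: [0.5821, 0.0256, 0.3076]
tool_rot: [3.139, -0.134, 0.0]
contact_force: [0.1, -0.1, -0.8]
gripper_width: 0.0881
```

```bash
python3 - <<'E'
from h import *
s,R,p=tgt()
c=manip.camera("wrist");cv2.imwrite("pics/w5.png",c["pixels"][...,::-1])
t=manip.camera("scene");cv2.imwrite("pics/s5.png",t["pixels"][...,::-1])
E
```

```text
t 8.35 p [0.5821 0.0256 0.3076] F [ 0.1 -0.1 -0.8] M [ 0.02  0.15 -0.02] w 0.08805599408248246 q6 1.497
yaw_x -4.88 tilt [ 3.e-04 -0.e+00 -1.e+00] tool delta [-0.0019  0.0023 -0.    ]
```

View pics/w5.png

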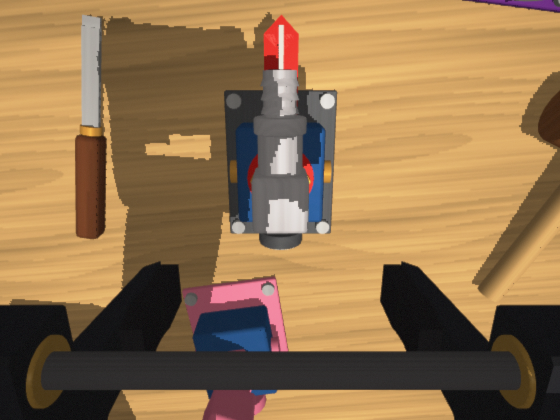

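View pics/s5.png

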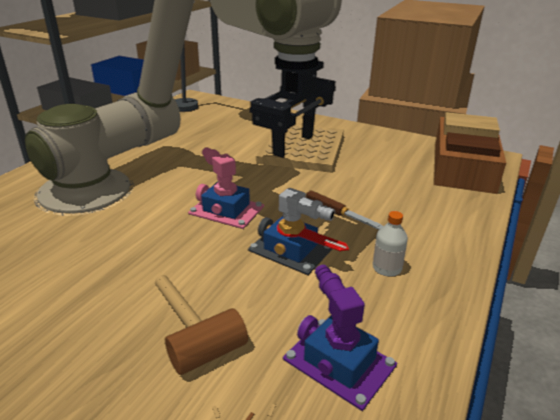

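In the wrist view the body (281,200), collar (280,123), tail (280.5,75), white line (281,45) and tab tip (281,17) all lie in one column. The outlet is aligned to within about 1°, the gripper is clear, and everything else is where it was.

```bash
python3 -c "
from bench import manip
print(manip.hand_in())"
```

```text
the job is handed in; nothing more can be done
None
```

I screwed the silver-grey elbow on clockwise by about 109° (1.9 rad) in a single grip, until its outlet lined up with the red tab. I then let go, lifted straight up about 140 mm and handed the job in at about 8.5 s.

- **Alignment:** after release, the wrist picture shows the elbow body, collar, tail, white line and tab tip within about 1 pixel of one column. The tool stood at -4.9° at release. The tab measured -4.7° from the wrist camera and -5.1° from the top camera.
- **Contact:** the highest side force I read was about 13 N, while turning. It read near zero after release, with the gripper fully open and clear.
- **Surroundings:** the last scene picture shows the mallet, gouge, glue bottle and both look-alikes where they were.
- **Disagreement:** the top and wrist cameras put the stub's axis about 2–4 mm apart across the jaws. I used a point in between and eased the resulting side load while gripping.

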